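Release an electrode from its push-push pocket

TASK

Take the square-headed electrode out of the grey setting block: push it straight down until its catch trips and it springs up, then draw it out and stand it upright on the floor of the blue bin. Leave the round-headed electrode latched in its pocket.

Things in the scene. Friction and masses are not known exactly. Their poses are not given: they have to be found in the camera images.
- square_electrode: Electrode to take: aluminium foot 40x40x40 mm, dark graphite head of square section 26x26 mm, 45 mm high, centred on it; about 0.23 kg. Origin: centre of underside, z up, x and y square to its sides, which are parallel to the block's. Starts latched in either pocket of the block, underside 22 mm above the block's origin, head 37 mm proud of the block's top; cannot be pulled up.
- round_electrode: To be left alone: same foot, but its head is a round cylinder, 24 mm in diameter and only 30 mm high (70 mm high in all). Origin: centre of underside, z up. Latched in the other pocket.
- block: Fixed grey block 120 (x) x 220 (y) x 70 mm high; two sprung square pockets 43 mm wide at x=0, y=-55 and +55 mm, open above. Origin: centre of underside, z up. Push an electrode 6 mm deeper (5-10 N; hard stop at 8 mm): its catches snap open and stay open; let go and it rises slowly to rest loose 14 mm above its latched height. Lift it 34 mm more to clear the block.
- bin: Blue plastic bin fixed to the bench, empty, open-topped: 170 (x) x 140 (y) x 45 mm high outside, walls and floor 5 mm thick. Origin: centre of its underside, z up; inner floor 5 mm above the origin.
Mind the look-alikes: they are no part of the job. Leave any purple or yellow look-alike of the square_electrode alone. Of the things that look like the bin, the middle-sized one is meant.

How it is judged:
By the outcome, as a careful person would: the job done as asked, in the order asked, and still so for the second after the job is handed in, with the robot touching nothing.
It also fails if it takes over 53 s, if anything falls off the work surface, if the arm or the gripper's body presses on something with over 40 N, if the wrist force passes 120 N, or if a joint passes its speed limit or range.

ROBOT

A 7-joint arm with a two-finger parallel gripper is mounted at the origin on the work surface. World frame = base frame: x ahead of the robot, y to its left, z up, the work surface at z = 0. Lengths are in m, angles in rad, forces in N, time in s.
With the tool pointing down it reaches from about 0.425 to 0.925 m from the base axis. Payload 6.8 kg.
Tool frame: the origin (TCP) lies at the very end of the fingers, on their centre line; the grasp point (between the pads) lies 19 mm behind it; x points along the fingers, z is the direction in which the jaws open and shut, and the axes are right-handed (so a half turn about x gives the same grasp; the last joint's range is limited). The gripper opens to 85 mm and grips with 20 to 120 N. Pads are 22 mm wide; open, the fingers measure 114 mm over their backs; the gripper's body (76 mm by 85 mm) begins 54 mm behind the grasp point. The pads swing forward as they close: fully open they stand 13 mm farther back than shut.
Start: joints at [1.11, 0.477, 0.022, 1.555, -0.011, 1.109, -0.083], TCP at [0.233, -0.633, 0.231] pointing down, gripper open.
Joint ranges: [-2.96, 2.96], [-0.34, 2.1], [-1.41, 1.46], [0.24, 2.44], [-1.37, 4.51], [0.17, 1.92], [-2.96, 2.96]. Speed limits (rad/s): [2.39, 2.39, 3.14, 3.14, 3.14, 3.14, 3.14].

INTERFACE

Orientations are given as a unit quaternion [w, x, y, z].
In Python, from plant import env, vision gives the robot as it stands.
- The arm moves only by the shell command python3 -m pendant 'ROWS'. ROWS is a JSON object of lists of equal length, an entry for each row: "linear": the shift along the tool's x, y, z in units of 25 cm (1.0 is 25 cm), a list of three; "delta_rot": the turn, a rotation vector about the tool's x, y, z in units of pi rad (1.0 is pi rad), a list of three; "claw": the closure, from -1 (fully open) to 1 (shut). In form: {"linear": [[x, y, z], ...], "delta_rot": [[wx, wy, wz], ...], "claw": [claw, ...]}. A call has 1 to 20 rows; each row shifts and turns the commanded pose from where the row before left it, along the tool's axes as they then stand; what a row does not reach is not made up. A row lasts 1/10 s, in which the tool goes at most 50 mm and 8.59 degrees, less where a joint would pass 70% of its speed; a pose out of reach is approached as far as the arm can. A call with a number of a shift or a turn outside -1 to 1 is refused whole. A call with a gripper value outside its range is refused whole. The fingers move at their own pace and stop on an object; the grip force is fixed at half the most. Time passes only in rows, so rows that do not move let the fingers close. It gives the time, the measured TCP pose, the force and the opening at its end, in the units of the state.
- env.get_state(): the state, without advancing time (a new reading comes with each control period).
- vision.capture(name): name is "scene" or "side" or "wrist"; returns (picture, depth): 420x560x3 uint8, blue, green, red; 420x560 float32, m along the optical axis (not along the pixel's ray), 0 where there is no reading.
- vision.calibration(name): a dict with "camera_matrix" (3x3 intrinsics, pixels), "position" and "rotation" of the camera in the world; the wrist camera has in their place "hand_eye" (4x4, takes a point from camera to tool coordinates, whose origin is the TCP and whose axes are the tool frame's). Camera axes: x right, y down, z forward; pixel columns grow to the right and rows downward; lengths in m; the calibration is good to about 2 mm. The wrist camera is an equidistant fisheye: a pixel r from the principal point sees the ray r / f radians off the axis. A picture is of the moment at which its call begins: read the wrist's pose just before it. calibration takes no time and is no camera call.
- env.job_done(): hands the job in, once; it reports no verdict.
The state is a dict: "time_s": time; "q": joint angles; "dq": joint speeds; "tau": joint torques, N m; "ee_pos": TCP position; "ee_rot": TCP orientation; "force": force on the tool from outside, world axes, zero at the start; "moment": the same for the moment, N m; "opening": finger opening in m.
Only numpy, scipy, OpenCV 4.12 (cv2) and the standard library are available. Lean on these libraries where they do the work, as an engineer would, in place of code of your own. Each camera call takes 0.05 s, during which the arm holds its last target. There are 200 camera calls.

## Working session

There is one attempt and no reset: what is moved stays moved. The work goes in short steps, Python scripts to look and compute and a shell command to move; the robot and the scene stay as the last step left them, time stands still between calls to the robot, and variables do not carry over. Pictures are saved under pics/ and viewed, about 8 in all and at most 12, crops included, and the job is handed in when it is done.

```bash
mkdir -p pics
cat > h.py <<'E'
import numpy as np,cv2
from plant import env,vision
from scipy.spatial.transform import Rotation as R
def snap(n,f):
    im,d=vision.capture(n); cv2.imwrite(f'pics/{f}.png',im); np.save(f'pics/{f}.npy',d); return im,d
def P(n,d,u,v,w=2):
    c=vision.calibration(n);K=np.array(c['camera_matrix'])
    p=d[v-w:v+w+1,u-w:u+w+1];z=np.median(p[p>0])
    x=np.linalg.inv(K)@[u,v,1]*z
    return np.array(c['rotation'])@x+np.array(c['position'])
E
python3 - <<'E'
from h import *
s=env.get_state();print(s)
a,_=snap('scene','s1');b,_=snap('side','d1')
for n in('scene','side','wrist'):print(vision.calibration(n))
E
```

```text
{'time_s': 0.0, 'q': array([ 1.1098964 ,  0.47782307,  0.02234123,  1.55646481, -0.01151721,
        1.10929353, -0.08309498]), 'dq': array([ 0.00011049, -0.00146075,  0.00040522, -0.0012922 , -0.00040626,
        0.00032618, -0.00028973]), 'tau': array([-3.58961524e-04, -5.96464705e+01,  1.60742261e+00, -2.81198913e+01,
        1.23916240e-02,  9.47138731e-03, -7.77370360e-06]), 'ee_pos': array([ 0.23301241, -0.6328673 ,  0.2303047 ]), 'ee_rot': array([ 0.57942387,  0.40483172,  0.58055107, -0.40415307]), 'force': array([ 0.77747253, -0.88927944,  0.10965939]), 'moment': array([ 0.02856973, -0.0385125 , -0.06359093]), 'opening': 0.08526937362696356}
{'camera_matrix': array([[532.21455858,   0.        , 271.23566347],
       [  0.        , 532.21455858, 217.32869849],
       [  0.        ,   0.        ,   1.        ]]), 'position': array([1.13832169, 0.0150334 , 1.01082617]), 'rotation': array([-0.2006473 ,  0.57593647,  0.75289074, -0.24737295])}
{'camera_matrix': array([[400.64138719,   0.        , 283.16524605],
       [  0.        , 400.64138719, 198.81519352],
       [  0.        ,   0.        ,   1.        ]]), 'position': array([0.4219067 , 0.73790248, 0.60735955]), 'rotation': array([ 0.01465848, -0.00956718,  0.87316796, -0.48710503])}
{'camera_matrix': array([[325.1922621 ,   0.        , 283.46686333],
       [  0.        , 325.1922621 , 211.39228195],
       [  0.        ,   0.        ,   1.        ]]), 'hand_eye': array([[ 3.39970615e-04, -3.26215147e-01,  9.45295490e-01,
        -1.41686471e-01],
       [-1.75132960e-03, -9.45294289e-01, -3.26214102e-01,
         8.42637259e-02],
       [ 9.99998409e-01, -1.54462076e-03, -8.92682523e-04,
         5.80164087e-04],
       [ 0.00000000e+00,  0.00000000e+00,  0.00000000e+00,
         1.00000000e+00]])}
```

View pics/s1.png

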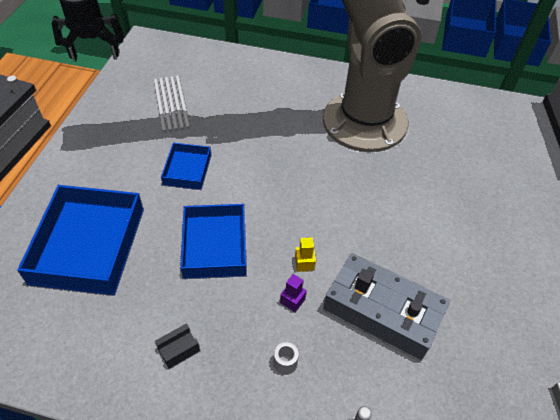

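View pics/d1.png

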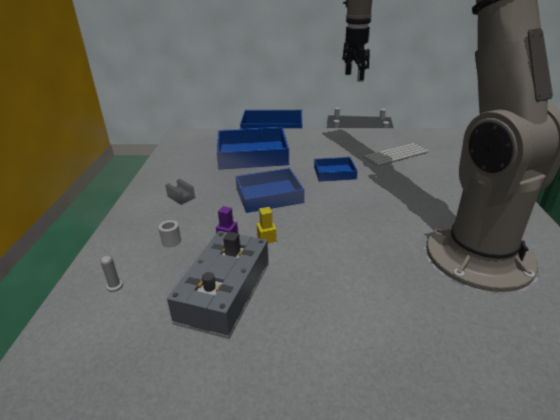

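The scene picture shows the middle-sized bin at about (214,240). The block is at about (387,305), with the square head in its left pocket (365,283) and the round one in the right pocket (413,309). The side view agrees, with the square head at (232,243). I'll enlarge the block and the bin next.

```bash
sed -i "s/np.array(c\['rotation'\])@x/R.from_quat(c['rotation'],scalar_first=True).apply(x)/" h.py
python3 - <<'E'
from h import *
im=cv2.imread('pics/s1.png')
a=cv2.resize(im[245:365,315:455],None,fx=4,fy=4,interpolation=cv2.INTER_CUBIC)
b=cv2.resize(im[195:285,170:255],(0,0),fx=2.8,fy=2.8,interpolation=cv2.INTER_CUBIC)
o=np.zeros((480,800,3),np.uint8);o[:,:560]=a;o[:b.shape[0],560:560+b.shape[1]]=b[:,:240]
cv2.imwrite('pics/c1.png',o)
d=np.load('pics/s1.npy')
# plane-fit block top: points around z=.07
c=vision.calibration('scene');K=np.array(c['camera_matrix'])
v,u=np.mgrid[0:420,0:560];X=np.stack([(u-K[0,2])/K[0,0]*d,(v-K[1,2])/K[1,1]*d,d],-1).reshape(-1,3)
W=(R.from_quat(c['rotation'],scalar_first=True).apply(X)+c['position']).reshape(420,560,3)
def rect(mask,w):
    p=W[mask][:,:2];r=cv2.minAreaRect((p*1000).astype(np.float32));print(w,mask.sum(),r,np.median(W[mask][:,2]))
win=(u>315)&(u<455)&(v>245)&(v<365)
rect(cv2.morphologyEx((win&(abs(W[...,2]-.07)<.006)&(d>0)).astype(np.uint8),cv2.MORPH_OPEN,np.ones((3,3)))>0,'block')
hd=win&(W[...,2]>.095);rect(hd&(u<390),'sq');rect(hd&(u>390),'round')
print(np.percentile(W[hd&(u<390)][:,2],95),np.percentile(W[hd&(u>390)][:,2],95))
win=(u>175)&(u<252)&(v>198)&(v<285)
rect(cv2.morphologyEx((win&(W[...,2]>.012)&(W[...,2]<.06)&(im[...,0]>im[...,2]*1.8)&(d>0)).astype(np.uint8),cv2.MORPH_OPEN,np.ones((2,2)))>0,'bin')
E
```

```text
block 5032 ((576.4569091796875, 123.88993072509766), (220.51687622070312, 123.81246948242188), 74.22930145263672) 0.06886795281325403
sq 220 ((841.5206298828125, 36.99647903442383), (28.686511993408203, 594.5333862304688), 83.00546264648438) 0.10593983287908643
round 28 ((864.673583984375, 101.1179428100586), (573.7379760742188, 0.0), 162.53741455078125) 1.010826173692914
1.010826173692914 1.010826173692914
bin 1493 ((778.9204711914062, -176.53717041015625), (802.4898071289062, 139.5856170654297), 18.191476821899414) 0.0285663565397275
```

View pics/c1.png

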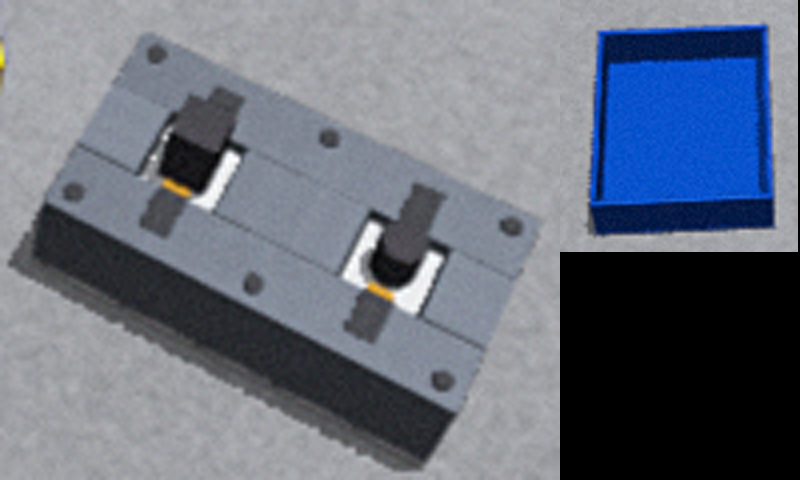

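The crop shows the square head's top at about (207,128), the round head's at about (415,225), and the bin's rim corners at (598,32), (767,27), (773,200) and (590,205).

Run:
```python
from h import *
d=np.load('pics/s1.npy')
c=vision.calibration('scene');K=np.array(c['camera_matrix']);Rc=R.from_quat(c['rotation'],scalar_first=True)
def ray(u,v,z):
    r=Rc.apply(np.linalg.inv(K)@[u,v,1]);return c['position']+r*(z-c['position'][2])/r[2]
pts=np.array([ray(170+(x-560)/2.8,195+y/2.8,.045) for x,y in[(598,32),(767,27),(773,200),(590,205)]])
print(pts.round(4),pts.mean(0))
e=(pts[1]-pts[0]+pts[2]-pts[3])/2;f=(pts[3]-pts[0]+pts[2]-pts[1])/2
print('e',e,np.linalg.norm(e),np.degrees(np.arctan2(e[1],e[0])),'f',np.linalg.norm(f),np.degrees(np.arctan2(f[1],f[0])))
print('sq head top',P('scene',d,315+52,245+31,1),'blk corners',[ray(315+x/4,245+y/4,.07).round(4) for x,y in[(150,33),(540,220),(458,408),(45,203)]])
s=env.get_state();T=R.from_quat(s['ee_rot'],scalar_first=True);print(T.as_matrix().round(3))
```

```text
[[ 0.4508 -0.3589  0.045 ]
 [ 0.4083 -0.2266  0.045 ]
 [ 0.5679 -0.1743  0.045 ]
 [ 0.609  -0.3062  0.045 ]] [ 0.50901485 -0.26651061  0.045     ]
e [-4.17599549e-02  1.32121025e-01 -5.55111512e-17] 0.13856355572575144 107.54036508442312 f 0.16734556057271271 18.30395671441337
sq head top [0.56175354 0.07406127 0.10622968] blk corners [array([0.4914, 0.0383, 0.07  ]), array([0.5496, 0.2452, 0.07  ]), array([0.6613, 0.2136, 0.07  ]), array([0.6059, 0.0045, 0.07  ])]
[[-0.001  0.938  0.346]
 [ 0.001  0.346 -0.938]
 [-1.    -0.    -0.002]]
```

```bash
python3 -m pendant '{"linear":[[0,0.05,-0.05],[0,0.11,-0.11],[0,0.115,-0.114],[0,0.115,-0.114],[0,0.115,-0.114],[0,0.115,-0.114],[0,0.115,-0.114],[0,0.115,-0.114],[0,0.115,-0.114],[0,0.115,-0.114],[0,0.115,-0.114],[0,0.115,-0.114],[0,0.115,-0.114],[0,0.115,-0.114],[0,0.115,-0.114],[0,0.115,-0.114],[0,0.115,-0.114],[0,0.115,-0.114],[0,0.115,-0.114],[0,0.211,-0.208]],"delta_rot":[[0,0,0],[0,0,0],[0,0,0],[0,0,0],[0,0,0],[0,0,0],[0,0,0],[0,0,0],[0,0,0],[0,0,0],[0,0,0],[0,0,0],[0,0,0],[0,0,0],[0,0,0],[0,0,0],[0,0,0],[0,0,0],[0,0,0],[0,0,0]],"claw":[-1,-1,-1,-1,-1,-1,-1,-1,-1,-1,-1,-1,-1,-1,-1,-1,-1,-1,-1,-1]}'
python3 -m pendant '{"linear":[[0.04,0,0],[0.04,0,0],[0.04,0,0],[0.04,0,0],[0.04,0,0],[0.04,0,0],[0.04,0,0],[0,0,0],[0,0,0]],"delta_rot":[[-0.043,0,0],[-0.043,0,0],[-0.043,0,0],[-0.043,0,0],[-0.043,0,0],[-0.043,0,0],[-0.043,0,0],[0,0,0],[0,0,0]],"claw":[1,1,1,1,1,1,1,1,1]}'
python3 - <<'E'
from h import *
s=env.get_state();T=R.from_quat(s['ee_rot'],scalar_first=True).as_matrix()
print(s['time_s'],s['ee_pos'],T.round(3))
im,d=snap('wrist','w1')
np.savez('pics/w1p.npz',p=s['ee_pos'],T=T)
E
```

```text
time_s: 2.1
ee_pos: [0.5696, 0.0867, 0.2309]
ee_rot: [0.58, 0.405, 0.579, -0.406]
force: [0.4, -0.2, 0.5]
opening: 0.0851
time_s: 3.0
ee_pos: [0.5693, 0.0865, 0.1611]
ee_rot: [0.7, 0.097, 0.701, -0.097]
force: [-0.6, -0.2, 0.3]
opening: -0.0
3.0 [0.56932557 0.08652484 0.1611417 ] [[-0.001  0.273  0.962]
 [ 0.     0.962 -0.273]
 [-1.    -0.    -0.001]]
```

View pics/w1.png

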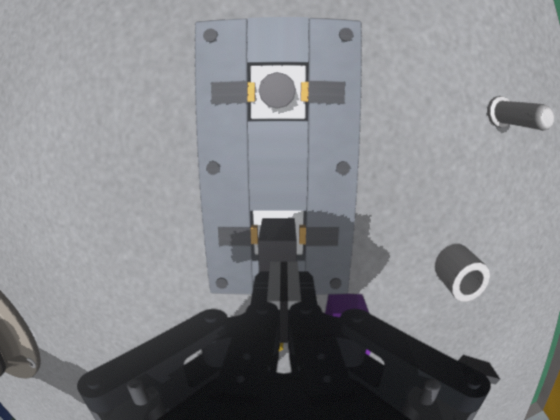

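The wrist picture shows the block square to the tool, with top corners at (196,20), (361,18), (351,293) and (209,294). The far edge of the square head's top runs from (262,219) to (296,219). The closed fingers are just short of it.

```bash
cat >> h.py <<'E'
def wray(u,v,z,p,T):
    c=vision.calibration('wrist');K=np.array(c['camera_matrix']);H=np.array(c['hand_eye'])
    a=np.array([(u-K[0,2])/K[0,0],(v-K[1,2])/K[1,1]]);th=np.linalg.norm(a)
    r=np.r_[a/th*np.sin(th),np.cos(th)];r=T@H[:3,:3]@r;o=T@H[:3,3]+p
    return o+r*(z-o[2])/r[2]
E
python3 - <<'E'
from h import *
q=np.load('pics/w1p.npz');p,T=q['p'],q['T']
W=lambda u,v,z:wray(u,v,z,p,T)
c=np.array([W(*x,.07) for x in[(196,20),(361,18),(351,293),(209,294)]]);print(c.round(4),c.mean(0))
e=c[1]-c[0];e+=c[2]-c[3];f=c[0]-c[3]+c[1]-c[2]
print(np.linalg.norm(e)/2,np.degrees(np.arctan2(e[1],e[0])),np.linalg.norm(f)/2,np.degrees(np.arctan2(f[1],f[0])))
by=f/np.linalg.norm(f);bx=np.array([by[1],-by[0],0])
t=c.mean(0)-.055*by
hd=(W(262,219,.107)+W(296,219,.107))/2-.013*by
rd=W(277,90,.092)-.11*by
for n,x in(('blk',t),('head',hd),('viaround',rd)):
    print(n,x.round(4),'delta tool yz mm',(T.T@(x-p)*1000).round(1))
E
python3 - <<'E'
import cv2
im=cv2.imread('pics/w1.png');cv2.imwrite('pics/c2.png',cv2.resize(im[195:315,200:360],None,fx=5,fy=5,interpolation=cv2.INTER_CUBIC))
E
```

```text
[[0.55   0.2462 0.07  ]
 [0.6634 0.2146 0.07  ]
 [0.606  0.0023 0.07  ]
 [0.4875 0.0346 0.07  ]] [0.57673376 0.12442501 0.07      ]
0.12028044046265063 -15.396872628718237 0.22026741408877618 74.2094661554518
blk [0.5618 0.0715 0.07  ] delta tool yz mm [ 91.1 -16.5  -3.1]
head [0.5663 0.0854 0.107 ] delta tool yz mm [54.1 -1.9 -2.6]
viaround [0.561  0.0706 0.092 ] delta tool yz mm [ 69.1 -17.5  -3.6]
```

View pics/c2.png

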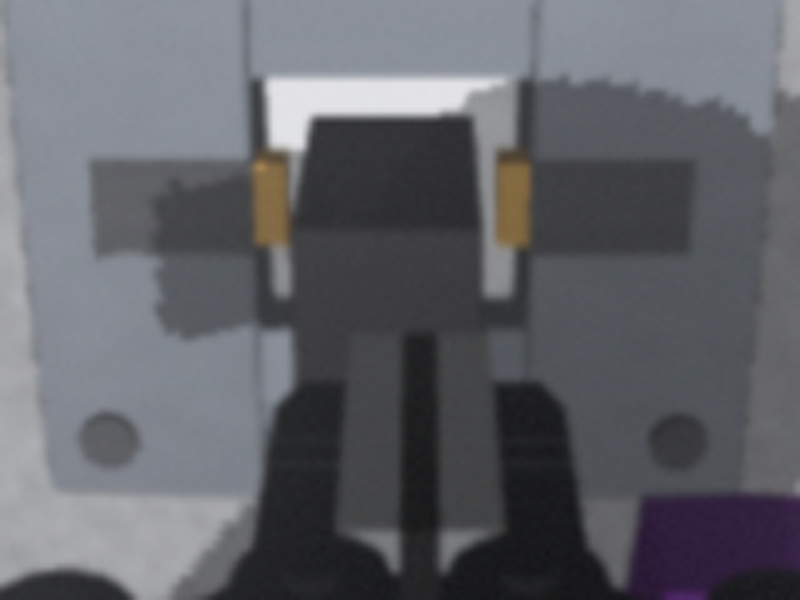

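The crop shows the head's top far edge at crop row 230, with the brass catches on its ±x sides. The line I used before was the head's base edge. The block-derived pocket at (0.5618, 0.0715) agrees with the one from the round head, so I'll use it.

```bash
python3 -m pendant '{"linear":[[0,-0.033,-0.006],[0,-0.033,-0.006],[0.04,0,0],[0.04,0,0],[0.04,0,0],[0.04,0,0],[0.02,0,0],[0,0,0],[0,0,0]],"delta_rot":[[0,0,0],[0,0,0],[0,0,0],[0,0,0],[0,0,0],[0,0,0],[0,0,0],[0,0,0],[0,0,0]],"claw":[1,1,1,1,1,1,1,1,1]}'
python3 -m pendant '{"linear":[[0.008,0,0],[0.008,0,0],[0.008,0,0],[0.008,0,0],[0,0,0],[0,0,0]],"delta_rot":[[0,0,0],[0,0,0],[0,0,0],[0,0,0],[0,0,0],[0,0,0]],"claw":[1,1,1,1,1,1]}'
```

```text
time_s: 3.95
ee_pos: [0.5623, 0.0719, 0.1163]
ee_rot: [0.701, 0.096, 0.701, -0.096]
force: [-0.2, 0.3, -0.3]
opening: -0.0
time_s: 4.55
ee_pos: [0.5622, 0.0716, 0.1083]
ee_rot: [0.701, 0.096, 0.701, -0.096]
force: [-0.3, 0.6, -0.4]
opening: -0.0002
```

```bash
python3 -m pendant '{"linear":[[0.006,0,0],[0.006,0,0],[0.006,0,0],[0,0,0],[0,0,0]],"delta_rot":[[0,0,0],[0,0,0],[0,0,0],[0,0,0],[0,0,0]],"claw":[1,1,1,1,1]}'
python3 -m pendant '{"linear":[[0.004,0,0],[0.004,0,0],[0,0,0],[0,0,0]],"delta_rot":[[0,0,0],[0,0,0],[0,0,0],[0,0,0]],"claw":[1,1,1,1]}'
```

```text
time_s: 5.05
ee_pos: [0.5627, 0.0717, 0.1045]
ee_rot: [0.701, 0.096, 0.7, -0.096]
force: [-0.5, -0.2, 5.6]
opening: -0.0003
time_s: 5.45
ee_pos: [0.5628, 0.0717, 0.1026]
ee_rot: [0.701, 0.096, 0.7, -0.096]
force: [-1.3, -0.9, 6.5]
opening: 0.0003
```

```bash
python3 -m pendant '{"linear":[[0.004,0,0],[0.004,0,0],[0,0,0],[0,0,0]],"delta_rot":[[0,0,0],[0,0,0],[0,0,0],[0,0,0]],"claw":[1,1,1,1]}'
python3 -m pendant '{"linear":[[0.004,0,0],[0,0,0],[0,0,0]],"delta_rot":[[0,0,0],[0,0,0],[0,0,0]],"claw":[1,1,1]}'
```

```text
time_s: 5.85
ee_pos: [0.5628, 0.0717, 0.1006]
ee_rot: [0.701, 0.096, 0.7, -0.096]
force: [-1.5, -0.2, 5.7]
opening: -0.0
time_s: 6.15
ee_pos: [0.5628, 0.0717, 0.0996]
ee_rot: [0.701, 0.096, 0.7, -0.096]
force: [-0.7, -0.2, 6.2]
opening: 0.0001
```

```bash
python3 -m pendant '{"linear":[[-0.02,0,0],[-0.02,0,0],[-0.04,0,0],[-0.08,0,0],[-0.1,0,0],[0,0,0],[0,0,0],[0,0,0],[0,0,0],[0,0,0]],"delta_rot":[[0,0,0],[0,0,0],[0,0,0],[0,0,0],[0,0,0],[0,0,0],[0,0,0],[0,0,0],[0,0,0],[0,0,0]],"claw":[1,1,1,1,1,-1,-1,-1,-1,-1]}'
python3 - <<'E'
from h import *
s=env.get_state();T=R.from_quat(s['ee_rot'],scalar_first=True).as_matrix()
im,d=snap('wrist','w2');np.savez('pics/w2p.npz',p=s['ee_pos'],T=T)
b,ds=snap('side','d2')
print(s['ee_pos'],P('side',ds,232,236,1))
o=np.hstack([cv2.resize(im[150:350,180:380],(500,500)),cv2.resize(b[215:315,175:235],(300,500))]);cv2.imwrite('pics/c3.png',o)
E
```

```text
time_s: 7.15
ee_pos: [0.5617, 0.0715, 0.163]
ee_rot: [0.7, 0.096, 0.701, -0.096]
force: [0.3, -0.9, 0.3]
opening: 0.0723
[0.56166316 0.07150148 0.16303873] [0.55456469 0.08602182 0.11543978]
```

View pics/c3.png

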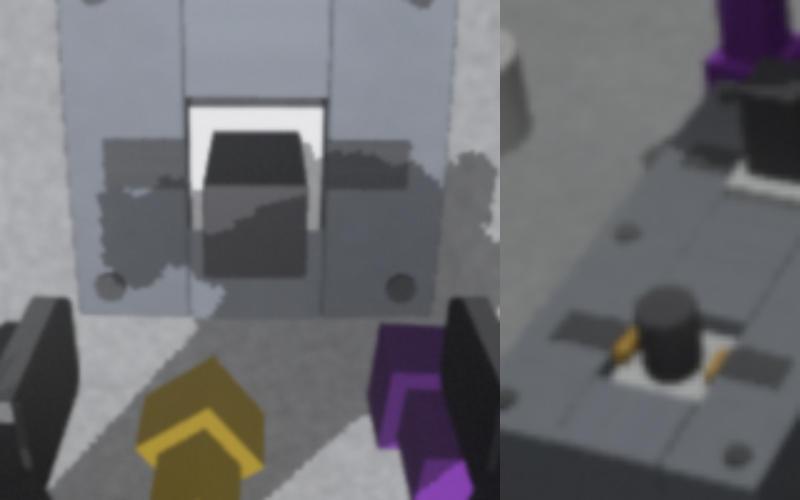

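The catches have retracted (no brass is visible) and the square electrode has risen. The round one is still latched, with its brass in place. The square head's top is centred at about full-image (282,242).

```bash
python3 - <<'E'
from h import *
q=np.load('pics/w2p.npz');p,T=q['p'],q['T']
c=[wray(180+x/2.5,150+y/2.5,.119,p,T) for x,y in[(205,185),(305,185),(307,276),(203,276)]]
x=np.mean(c,0);print(x,np.linalg.norm(c[1]-c[0]),np.linalg.norm(c[2]-c[1]),(T.T@(x-p)*1000).round(1))
E
# straight down 72 mm to tip z=0.091
python3 -m pendant '{"linear":[[0.06,0,0],[0.06,0,0],[0.06,0,0],[0.06,0,0],[0.048,0,0],[0,0,0],[0,0,0]],"delta_rot":[[0,0,0],[0,0,0],[0,0,0],[0,0,0],[0,0,0],[0,0,0],[0,0,0]],"claw":[-1,-1,-1,-1,-1,-1,-1]}'
```

```text
[0.56068547 0.07065541 0.119     ] 0.024533774812939408 0.025181336877878466 [44.  -1.1 -0.7]
time_s: 7.95
ee_pos: [0.5621, 0.0717, 0.0915]
ee_rot: [0.7, 0.096, 0.701, -0.096]
force: [0.5, -0.5, 1.2]
opening: 0.0853
```

```bash
python3 -m pendant '{"linear":[[0.024,0,0],[0,0,0],[0,0,0],[0,0,0],[0,0,0],[0,0,0],[0,0,0],[0,0,0],[0,0,0],[0,0,0],[0,0,0],[0,0,0]],"delta_rot":[[0,0,0],[0,0,0],[0,0,0],[0,0,0],[0,0,0],[0,0,0],[0,0,0],[0,0,0],[0,0,0],[0,0,0],[0,0,0],[0,0,0]],"claw":[-1,-1,1,1,1,1,1,1,1,1,1,1]}'
python3 -m pendant '{"linear":[[-0.02,0,0],[-0.02,0,0],[-0.02,0,0],[-0.02,0,0],[-0.02,0,0],[-0.02,0,0],[0,0,0]],"delta_rot":[[0,0,0],[0,0,0],[0,0,0],[0,0,0],[0,0,0],[0,0,0],[0,0,0]],"claw":[1,1,1,1,1,1,1]}'
```

```text
time_s: 9.15
ee_pos: [0.5623, 0.0717, 0.086]
ee_rot: [0.701, 0.096, 0.7, -0.096]
force: [-0.7, 0.1, 3.9]
opening: 0.0253
time_s: 9.85
ee_pos: [0.5627, 0.0717, 0.1167]
ee_rot: [0.701, 0.096, 0.7, -0.096]
force: [0.5, 0.4, -2.8]
opening: 0.0253
```

```bash
python3 -m pendant '{"linear":[[-0.06,0,0],[-0.06,0,0],[-0.06,0,0],[-0.06,0,0],[-0.06,0,0],[-0.06,0,0]],"delta_rot":[[0,0,0],[0,0,0],[0,0,0],[0,0,0],[0,0,0],[0,0,0]],"claw":[1,1,1,1,1,1]}'
python3 -m pendant '{"linear":[[0,-0.05,0.006],[0,-0.1,0.012],[0,-0.11,0.013],[0,-0.11,0.013],[0,-0.11,0.013],[0,-0.11,0.013],[0,-0.11,0.013],[0,-0.11,0.013],[0,-0.11,0.013],[0,-0.11,0.013],[0,-0.11,0.013],[0,-0.11,0.013],[0,-0.08,0.01],[0,-0.04,0.004],[0,0,0],[0,0,0],[0,0,0]],"delta_rot":[[0,0,0],[0,0,0],[0,0,0],[0,0,0],[0,0,0],[0,0,0],[0,0,0],[0,0,0],[0,0,0],[0,0,0],[0,0,0],[0,0,0],[0,0,0],[0,0,0],[0,0,0],[0,0,0],[0,0,0]],"claw":[1,1,1,1,1,1,1,1,1,1,1,1,1,1,1,1,1]}'
python3 - <<'E'
from h import *
s=env.get_state();print(s['ee_pos'],s['force'],s['opening'])
a,_=snap('scene','s2');b,_=snap('side','d2b')
o=np.hstack([cv2.resize(a[90:300,130:330],(400,420)),cv2.resize(b[20:230,200:400],(400,420))]);cv2.imwrite('pics/c4.png',o)
E
```

```text
time_s: 10.45
ee_pos: [0.5622, 0.0716, 0.2074]
ee_rot: [0.701, 0.096, 0.7, -0.096]
force: [1.3, -0.6, -3.5]
opening: 0.0254
time_s: 12.15
ee_pos: [0.5094, -0.2675, 0.2058]
ee_rot: [0.701, 0.095, 0.701, -0.095]
force: [0.9, 0.1, -3.0]
opening: 0.0256
[ 0.50939749 -0.26748297  0.20579225] [ 0.85954377  0.06230961 -3.01447163] 0.02555838540190129
```

View pics/c4.png

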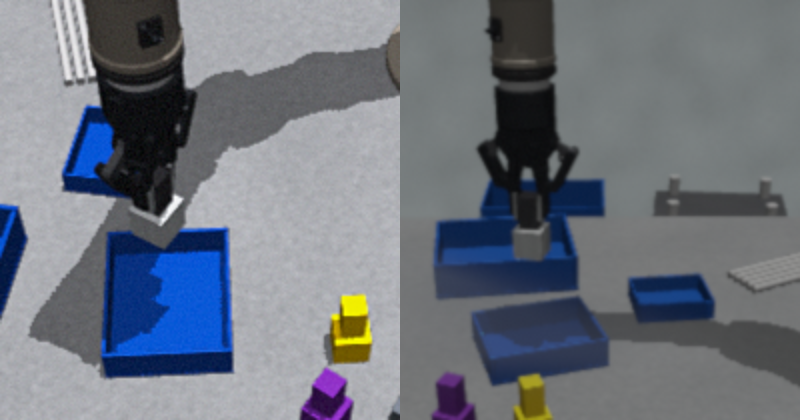

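The electrode hangs upright in the gripper, over the middle bin. I'll lower it.

```bash
python3 -m pendant '{"linear":[[0.06,0,0],[0.08,0,0],[0.08,0,0],[0.08,0,0],[0.08,0,0],[0.08,0,0],[0.06,0,0],[0.03,0,0],[0.014,0,0],[0,0,0],[0,0,0]],"delta_rot":[[0,0,0],[0,0,0],[0,0,0],[0,0,0],[0,0,0],[0,0,0],[0,0,0],[0,0,0],[0,0,0],[0,0,0],[0,0,0]],"claw":[1,1,1,1,1,1,1,1,1,1,1]}'
python3 -m pendant '{"linear":[[0.008,0,0],[0.008,0,0],[0.008,0,0],[0.004,0,0],[0,0,0],[0,0,0]],"delta_rot":[[0,0,0],[0,0,0],[0,0,0],[0,0,0],[0,0,0],[0,0,0]],"claw":[1,1,1,1,1,1]}'
```

```text
time_s: 13.35
ee_pos: [0.5096, -0.2694, 0.0655]
ee_rot: [0.701, 0.096, 0.7, -0.096]
force: [0.4, -0.9, -2.5]
opening: 0.0254
time_s: 13.95
ee_pos: [0.509, -0.2692, 0.0578]
ee_rot: [0.701, 0.096, 0.701, -0.096]
force: [-1.0, -0.2, -2.9]
opening: 0.0252
```

```bash
python3 -m pendant '{"linear":[[0.004,0,0],[0.004,0,0],[0,0,0],[0,0,0]],"delta_rot":[[0,0,0],[0,0,0],[0,0,0],[0,0,0]],"claw":[1,1,1,1]}'
python3 -m pendant '{"linear":[[0.003,0,0],[0,0,0],[0,0,0]],"delta_rot":[[0,0,0],[0,0,0],[0,0,0]],"claw":[1,1,1]}'
```

```text
time_s: 14.35
ee_pos: [0.509, -0.2692, 0.0558]
ee_rot: [0.701, 0.096, 0.701, -0.096]
force: [0.3, 0.2, -2.6]
opening: 0.0256
time_s: 14.65
ee_pos: [0.5091, -0.2692, 0.0551]
ee_rot: [0.701, 0.096, 0.7, -0.096]
force: [-0.7, -0.1, -1.3]
opening: 0.0253
```

```bash
python3 -m pendant '{"linear":[[0.003,0,0],[0,0,0],[0,0,0]],"delta_rot":[[0,0,0],[0,0,0],[0,0,0]],"claw":[1,1,1]}'
```

```text
time_s: 14.95
ee_pos: [0.5092, -0.2692, 0.0551]
ee_rot: [0.701, 0.096, 0.7, -0.096]
force: [-2.4, 0.9, 6.5]
opening: 0.0251
```

```bash
python3 -m pendant '{"linear":[[0,0,0],[0,0,0],[0,0,0],[0,0,0],[0,0,0],[0,0,0],[0,0,0],[0,0,0],[-0.04,0,0],[-0.08,0,0],[-0.12,0,0],[-0.12,0,0],[-0.12,0,0],[-0.1,0,0],[0,0,0],[0,0,0]],"delta_rot":[[0,0,0],[0,0,0],[0,0,0],[0,0,0],[0,0,0],[0,0,0],[0,0,0],[0,0,0],[0,0,0],[0,0,0],[0,0,0],[0,0,0],[0,0,0],[0,0,0],[0,0,0],[0,0,0]],"claw":[0.3,0,-0.3,-1,-1,-1,-1,-1,-1,-1,-1,-1,-1,-1,-1,-1]}'
python3 - <<'E'
from h import *
a,_=snap('wrist','w3');b,_=snap('scene','s3');s,_=snap('side','d3')
o=np.hstack([cv2.resize(a[100:340,160:400],(400,400)),cv2.resize(s[100:320,150:350],(400,400))]);cv2.imwrite('pics/c5.png',o)
E
```

```text
time_s: 16.55
ee_pos: [0.5092, -0.2693, 0.2002]
ee_rot: [0.701, 0.096, 0.7, -0.096]
force: [-0.5, 0.3, -0.8]
opening: 0.0852
```

View pics/c5.png

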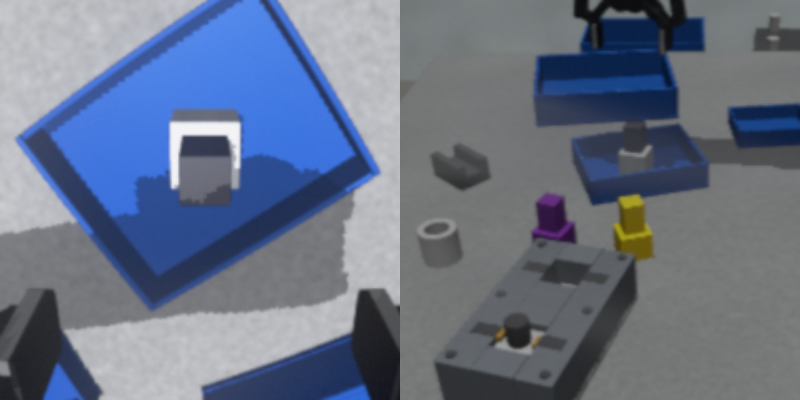

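The electrode stands upright in the middle of the medium bin. The round one is still latched, the look-alikes haven't moved, and the gripper is clear.

```bash
python3 -c "
from plant import env
print(env.job_done())"
```

```text
the job is handed in; nothing more can be done
None
```

The square electrode now stands upright near the centre of the middle-sized blue bin, and I handed the job in at about 17 s.

I pressed it about 7 mm down with closed fingers, at roughly 6 N. The catches opened and it sprang up. I then gripped the head, drew the electrode straight out and lowered it until the wrist force showed it on the bin floor, then let go and raised the gripper about 145 mm.

- **Electrode:** the last wrist and side pictures show it upright in the bin.
- **Left alone:** the round electrode was still latched with its catches in place. The purple and yellow look-alikes had not been touched.
- **Forces:** the highest wrist force I read was about 7 N.

No check failed. One early estimate of the square head's position was about 15 mm off because I misread an edge in the picture. I replaced it with the position worked out from the block before pressing.

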